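Find the socket that fits the gear unit's nut

TASK

Find the socket that fits the hex nut of the gear unit on the dark mat: a smaller one will not go over the nut, a bigger one drops over it but turns loosely, so try them if you cannot tell. Put any socket you reject back upright in the blue tray, and finish while still holding the right one in the gripper, upright and fully down on the nut. Leave everything else lying where it is.

Things in the scene. Friction and masses are not known exactly. Their poses are not given: they have to be found in the camera images.
- nut_a: Snug steel hex nut (turns about z from 0.25 N m) on a gear unit, on the mat (then it is the one to work on) or a spare off it. The three nuts are 16, 21 and 26 mm across flats; which is which is not told. 14 mm high, top 3 mm chamfered. Origin: centre of its underside, on a 60 mm washer 50 mm above the table; z up; x points at a corner.
- nut_b: Snug steel hex nut (turns about z from 0.25 N m) on a gear unit, on the mat (then it is the one to work on) or a spare off it. The three nuts are 16, 21 and 26 mm across flats; which is which is not told. 14 mm high, top 3 mm chamfered. Origin: centre of its underside, on a 60 mm washer 50 mm above the table; z up; x points at a corner.
- nut_c: Snug steel hex nut (turns about z from 0.25 N m) on a gear unit, on the mat (then it is the one to work on) or a spare off it. The three nuts are 16, 21 and 26 mm across flats; which is which is not told. 14 mm high, top 3 mm chamfered. Origin: centre of its underside, on a 60 mm washer 50 mm above the table; z up; x points at a corner.
- socket_16: Steel socket for 16 mm nuts, yellow ring, 120 g, mouth down in the tray. Round body 28 mm across, 34 mm high, with a six-sided cavity 17.5 mm across flats, 18 mm deep, from below. On top a square adapter, 18 x 18 mm, 34 to 70 mm above the mouth: grip this from above. Origin: centre of the mouth; z up; x points at a hexagon corner; the adapter's faces look along x and y.
- socket_21: Steel socket for 21 mm nuts, green ring, 180 g, mouth down in the tray. Round body 35 mm across, 34 mm high, with a six-sided cavity 22.6 mm across flats, 18 mm deep, from below. On top a square adapter, 18 x 18 mm, 34 to 70 mm above the mouth: grip this from above. Origin: centre of the mouth; z up; x points at a hexagon corner; the adapter's faces look along x and y.
- socket_26: Steel socket for 26 mm nuts, red ring, 240 g, mouth down in the tray. Round body 41 mm across, 34 mm high, with a six-sided cavity 27.6 mm across flats, 18 mm deep, from below. On top a square adapter, 18 x 18 mm, 34 to 70 mm above the mouth: grip this from above. Origin: centre of the mouth; z up; x points at a hexagon corner; the adapter's faces look along x and y.
- tray: Fixed blue tray, 96 x 262 mm outside, walls 4 mm thick and 14 mm high, floor 4 mm thick. Two dividers make three bays about 88 x 82 mm in a row along y, centres at y = -85.5, 0 and 85.5 mm; one socket stands in each, in any order. Origin: centre of the underside; z up.
- mat_center (a point): Centre of the dark mat, 420 x 360 mm. On it is the gear unit to work on, fixed: round grey housing 124 mm across, 48 mm high, orange band, the nut in the middle of its top, lugs, a motor can out to 128 mm from the centre, 54 mm high. Two spare units, alike but for the nut, stand off the mat, one at each side of the work.
- screwdriver: Screwdriver with red handle, 200 mm long, lying between robot and mat; origin below its middle. Loose; not part of the job, leave alone.
- bracket: Black U-shaped carrying handle, 150 mm long, 14 mm high, lying flat beyond the tray; origin under its long bar's middle. Loose; not part of the job, leave alone.
- screw_jar: Amber jar with grey lid, 56 mm across, 70 mm high; origin in the centre of its underside. Loose; not part of the job, leave alone.
- cover: Black flat cover 70 x 140 mm with ribs, 10 mm high, lying beyond the tray; origin under its centre. Loose; not part of the job, leave alone.
Mind the look-alikes: they are no part of the job. Leave any green look-alike of the part that bears nut_c alone.

How it is judged:
By the outcome, as a careful person would: the job done as asked, in the order asked, and still so for the second after the job is handed in, while the arm keeps its last pose, push and grip.
It also fails if it takes over 72 s, if anything falls off the work surface, if the arm or the gripper's body presses on something with over 40 N, if the wrist force passes 120 N, or if a joint passes its speed limit or range.

ROBOT

A 6-joint arm with a two-finger parallel gripper is mounted at the origin on the work surface. World frame = base frame: x ahead of the robot, y to its left, z up, the work surface at z = 0. Lengths are in m, angles in degrees, forces in N, time in s.
With the tool pointing down it reaches from about 0.35 to 0.725 m from the base axis. Payload 4.3 kg.
Tool frame: the origin (TCP) lies midway between the tips of the shut fingers; the grasp point (between the pads) lies robot.pinch_z behind it (robot.pinch_z is the distance from the TCP to the grasp point, in m); z points along the fingers, y is the direction in which the jaws open and shut (so a half turn about z gives the same grasp; the last joint's range is limited). The gripper opens to 85 mm and grips with 20 to 120 N. Pads are 22 mm wide; open, the fingers measure 114 mm over their backs; the gripper's body (76 mm by 85 mm) begins 54 mm behind the grasp point. The pads swing forward as they close: fully open they stand 13 mm farther back than shut.
Start: joints at [-6.32, 21.618, 4.641, 73.018, 0, 83.68], TCP at [0.575, 0, 0.231] pointing down, gripper open.
Joint ranges: [-156.06, 156.06], [-48.1, 94.91], [-58.44, 69.94], [-101.28, 121.22], [-78.64, 73.56], [-180, 180]. Speed limits (degrees/s): [147.25, 147.25, 180, 180, 180, 180].

INTERFACE

Orientations are given as a 3x3 rotation matrix whose columns are the frame's x, y, z axes.
In Python, from cell import robot, cams gives the robot as it stands.
- The arm moves only by the shell command python3 -m handwheel 'ROWS' [FORCE]. ROWS is JSON, a list of rows, each a list of 3 entries, a list of its own where there are three numbers: the shift along the tool's x, y, z in m, then the turn about the tool's z in rad, then the closure, from -1 (fully open) to 1 (shut). In form: [[[x, y, z], yaw, hand], ...]. A call has 1 to 10 rows; each row shifts and turns the commanded pose from where the row before left it, along the tool's axes as they then stand; what a row does not reach is not made up. A row lasts 1/8 s, in which the tool goes at most 62.5 mm and 10.7 degrees, less where a joint would pass 70% of its speed; a pose out of reach is approached as far as the arm can. A call is refused whole if a number of a shift passes 0.0625 or a number of a turn 0.188, either way. A call with a gripper value outside its range is refused whole. The fingers move at their own pace and stop on an object; FORCE is the grip in N (left out, the last holds). Time passes only in rows, so rows that do not move let the fingers close. It gives the time, the measured TCP pose, the force and the opening at its end, in the units of the state.
- robot.get_state(): the state, without advancing time (a new reading comes with each control period).
- cams.snapshot(name): name is "scene" or "side" or "wrist"; returns the picture (420x560x3 uint8, red, green, blue); there is no depth.
- cams.camera_params(name): a dict with "fx", "fy", "cx", "cy" (pixels), "xyz" and "rotation" of the camera in the world; the wrist camera has in their place "T_tool_cam" (4x4, takes a point from camera to tool coordinates, whose origin is the TCP and whose axes are the flange's). Camera axes: x right, y down, z forward; pixel columns grow to the right and rows downward; lengths in m; the calibration is good to about 2 mm. A picture is of the moment at which its call begins: read the wrist's pose just before it. camera_params takes no time and is no camera call.
- robot.job_done(): hands the job in, once; it reports no verdict.
The state is a dict: "t": time; "joint_positions": joint angles; "joint_velocities": joint speeds; "effort": joint torques, N m; "eef_pos": TCP position; "orientation": TCP orientation; "ft_force": force on the tool from outside, world axes, zero at the start; "torque": the same for the moment, N m; "grip_width": opening from 0.0 (shut) to 1.0 (fully open).
Only numpy, scipy, OpenCV 4.12 (cv2) and the standard library are available. Lean on these libraries where they do the work, as an engineer would, in place of code of your own. Each camera call takes 0.05 s, during which the arm holds its last target.

## Working session

There is one attempt and no reset: what is moved stays moved. The work goes in short steps, Python scripts to look and compute and a shell command to move; the robot and the scene stay as the last step left them, time stands still between calls to the robot, and variables do not carry over. Pictures are saved under pics/ and viewed, and the job is handed in when it is done.

```bash
ls; mkdir -p pics; python3 - <<'E'
from cell import robot, cams
import cv2
s=robot.get_state(); print(s, robot.pinch_z)
for n in ("scene","side","wrist"):
    print(n,cams.camera_params(n))
    cv2.imwrite(f"pics/{n}0.png",cams.snapshot(n)[:,:,::-1])
E
```

```text
pics
{'t': 0.0, 'joint_positions': array([-6.31918140e+00,  2.16636898e+01,  4.56212534e+00,  7.30182607e+01,
        2.32569616e-03,  8.36809223e+01]), 'joint_velocities': array([ 0.05702889, -0.02066052, -0.04199148, -0.03117254,  0.09059533,
        0.00524965]), 'effort': array([ 5.03441061e-04, -4.63600910e+01,  2.69876987e+01,  2.07655923e-02,
       -6.74222474e-05, -6.15417605e-06]), 'eef_pos': array([5.74338683e-01, 9.74322965e-05, 2.30337558e-01]), 'orientation': array([[ 2.13239843e-06,  9.99997849e-01, -2.07416865e-03],
       [ 9.99999963e-01, -1.57127187e-06,  2.70532415e-04],
       [ 2.70528574e-04, -2.07416915e-03, -9.99997812e-01]]), 'ft_force': array([-0.10356015,  0.51400672, -0.07165477]), 'torque': array([-0.02559231,  0.01344502, -0.05256217]), 'grip_width': 1.0014087314302438} 0.0187
scene {'fx': 422.3879095965998, 'fy': 422.3879095965998, 'cx': 279.49322139337255, 'cy': 205.02984771809497, 'xyz': array([0.95759737, 0.63415731, 1.27233185]), 'rotation': array([[-0.81958086,  0.47680584, -0.31771591],
       [ 0.57295585,  0.68489638, -0.45015391],
       [ 0.00296646, -0.55097472, -0.83451666]])}
side {'fx': 442.2244750789118, 'fy': 442.2244750789118, 'cx': 281.3455631875253, 'cy': 204.67809947200573, 'xyz': array([-0.24625752, -0.76647938,  0.84733536]), 'rotation': array([[ 0.71354881, -0.40276702,  0.57325982],
       [-0.70041048, -0.42939956,  0.57012382],
       [ 0.01653045, -0.80832837, -0.58849979]])}
wrist {'fx': 326.3841305070899, 'fy': 326.3841305070899, 'cx': 286.5667113967673, 'cy': 209.2105480043329, 'T_tool_cam': array([[ 4.34395656e-04, -9.65730566e-01, -2.59546306e-01,
         6.50152360e-02],
       [ 9.99999890e-01,  4.65796524e-04, -5.94820007e-05,
        -9.37219734e-04],
       [ 1.78339353e-04, -2.59546252e-01,  9.65730662e-01,
        -1.43417615e-01],
       [ 0.00000000e+00,  0.00000000e+00,  0.00000000e+00,
         1.00000000e+00]])}
```

View pics/scene0.png

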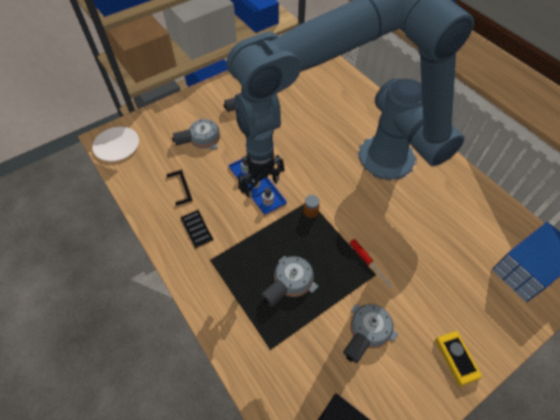

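View pics/side0.png

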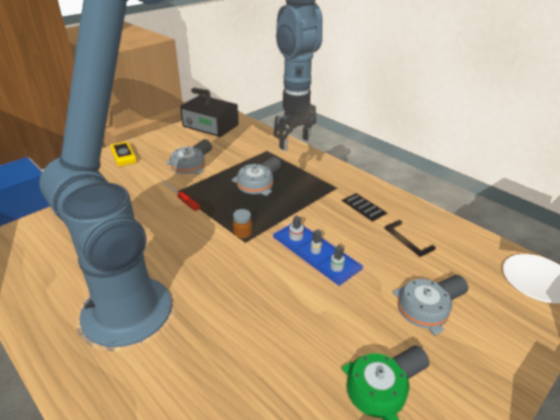

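View pics/wrist0.png

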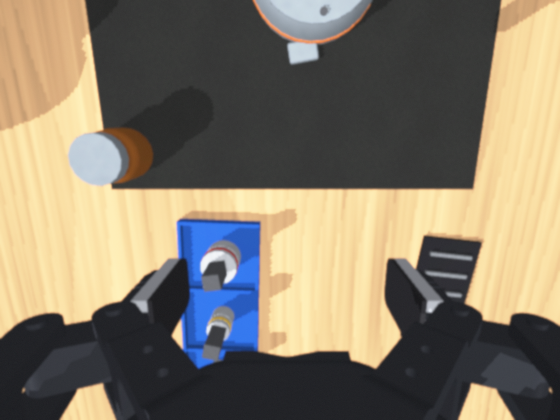

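```bash
cat > h.py <<'E'
import numpy as np, cv2
from cell import robot, cams
def ray(cam,uv,st=None):
    p=cams.camera_params(cam)
    d=np.array([(uv[0]-p['cx'])/p['fx'],(uv[1]-p['cy'])/p['fy'],1.])
    if cam=='wrist':
        T=p['T_tool_cam']; s=st or robot.get_state(); R=s['orientation']
        return s['eef_pos']+R@T[:3,3], R@T[:3,:3]@d
    return p['xyz'],p['rotation']@d
def at(cam,uv,z,st=None):
    o,d=ray(cam,uv,st); return o+d*(z-o[2])/d[2]
def proj(cam,P,st=None):
    p=cams.camera_params(cam); P=np.asarray(P,float)
    if cam=='wrist':
        T=p['T_tool_cam']; s=st or robot.get_state(); R=s['orientation']
        o=s['eef_pos']+R@T[:3,3]; Rc=R@T[:3,:3]
    else: o,Rc=p['xyz'],p['rotation']
    c=(P-o)@Rc
    return np.stack([p['fx']*c[...,0]/c[...,2]+p['cx'],p['fy']*c[...,1]/c[...,2]+p['cy']],-1)
def snap(cam,name):
    s=robot.get_state(); im=cams.snapshot(cam); cv2.imwrite(f'pics/{name}.png',im[:,:,::-1]); return s,im
E
python3 - <<'E'
from h import *
print('nut scene',at('scene',(294,272),.06),'side',at('side',(255,172),.06))
print('mat corners', [at('scene',c,0).round(3) for c in [(211,263),(315,206),(374,270),(274,342)]])
print('tray wrist corners',[at('wrist',c,.014).round(3) for c in [(180,220),(260,222)]])
print('socket tops side',[at('side',c,.074).round(3) for c in [(297,222),(317,236),(338,251)]])
print('red ada wrist', at('wrist',(212,275),.074),'yel',at('wrist',(211,345),.074))
a=cv2.imread('pics/side0.png')
cv2.imwrite('pics/side0z.png',cv2.resize(a[190:300,250:380],None,fx=6,fy=5.4,interpolation=3))
a=cv2.imread('pics/scene0.png')
cv2.imwrite('pics/scene0z.png',cv2.resize(a[230:330,230:350],None,fx=6,fy=6,interpolation=3))
E
```

```text
nut scene [0.6021387  0.21080873 0.06      ] side [0.58679306 0.19003049 0.06      ]
mat corners [array([0.791, 0.007, 0.   ]), array([0.371, 0.024, 0.   ]), array([0.365, 0.334, 0.   ]), array([0.766, 0.338, 0.   ])]
tray wrist corners [array([ 0.45 , -0.045,  0.014]), array([ 0.543, -0.047,  0.014])]
socket tops side [array([ 0.481, -0.107,  0.074]), array([ 0.476, -0.187,  0.074]), array([ 0.471, -0.265,  0.074])]
red ada wrist [ 0.4982871  -0.08417167  0.074     ] yel [ 0.49237782 -0.16632468  0.074     ]
```

View pics/side0z.png

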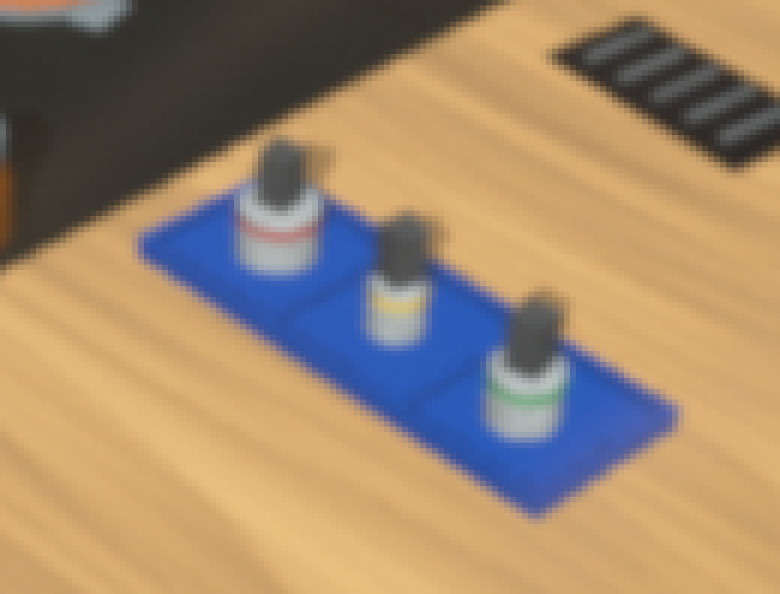

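View pics/scene0z.png

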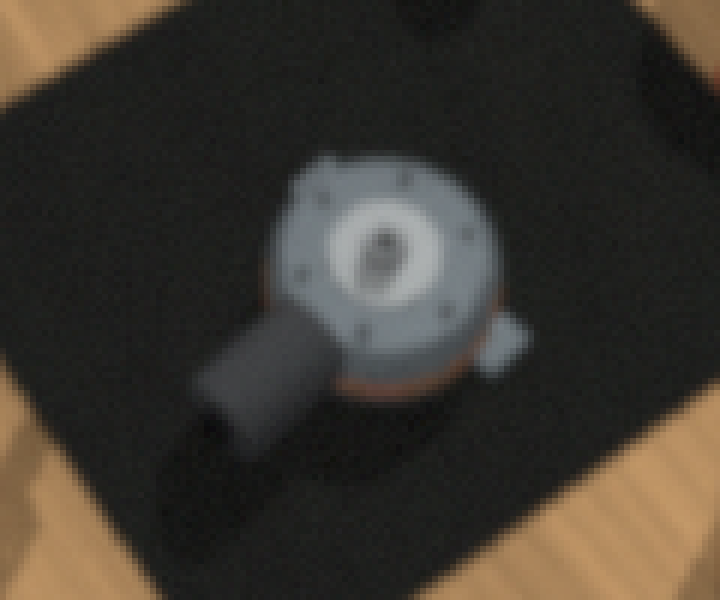

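```bash
python3 -m handwheel '[[[0.055,0.007,0.015],0,-1],[[0.055,0.007,0.015],0,-1],[[0.055,0.007,0.015],0,-1],[[0.05,0.006,0.015],0,-1],[[0,0,0],0,-1]]'
python3 - <<'E'
from h import *
s,im=snap('wrist','w1'); print(s['eef_pos'],s['t'],s['orientation'])
E
```

```text
t: 0.78
eef_pos: [0.6006, 0.2182, 0.1689]
orientation: [[-0.005, 1.0, -0.003], [1.0, 0.005, -0.0], [-0.0, -0.003, -1.0]]
ft_force: [0.1, -0.4, 0.4]
grip_width: 1.002
[0.60056457 0.21824147 0.16894065] 0.775 [[-5.10988788e-03  9.99981064e-01 -3.42949773e-03]
 [ 9.99986935e-01  5.10937718e-03 -1.57657387e-04]
 [-1.40131805e-04 -3.43025853e-03 -9.99994107e-01]]
```

View pics/w1.png

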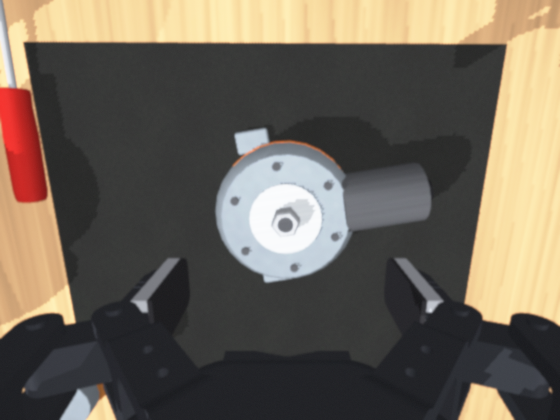

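```bash
python3 - <<'E'
from h import *
a=cv2.imread('pics/w1.png')
cv2.imwrite('pics/w1z.png',cv2.resize(a[170:270,235:335],None,fx=6,fy=6,interpolation=2))
E
```

```text
(no output)
```

View pics/w1z.png

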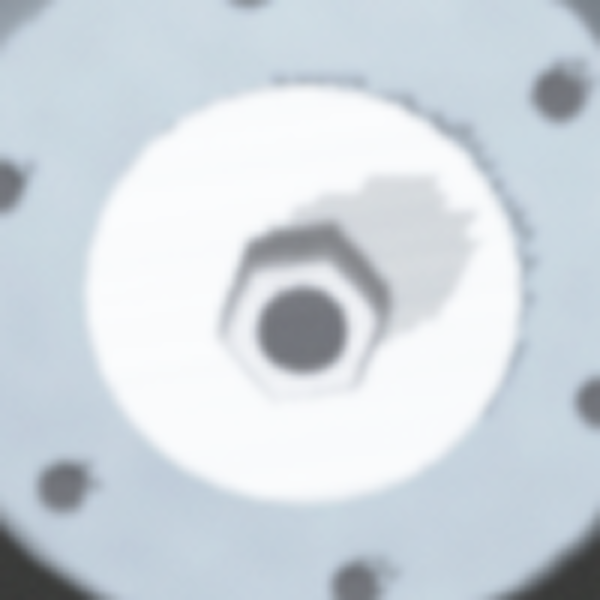

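```bash
cat > ov.py <<'E'
from h import *
import sys
E
python3 - <<'E'
from h import *
import pickle
s=robot.get_state(); pickle.dump({k:s[k] for k in('eef_pos','orientation')},open('s1.pkl','wb'))
c=at('wrist',(285.5,218.8),.05,s); print('washer ctr',c)
# washer edges
for uv in [(235+85/6,218.8),(235+522/6,218.8),(285.5,170+85/6),(285.5,170+502/6)]: print(at('wrist',uv,.05,s)-c)
print('hole', at('wrist',(235+302/6-.1,170+330/6-.1),.064,s), 'scene',at('scene',(294,272),.064))
a=cv2.imread('pics/w1.png'); z=cv2.resize(a[170:270,235:335],None,fx=6,fy=6,interpolation=2)
# corners seen at nut base: mean direction
for u,v,h in [(248,240,.05),(338,222,.05),(392,302,.05)]:
    p=at('wrist',(235+u/6,170+v/6),h,s)-c; print(p, np.hypot(*p[:2]), np.degrees(np.arctan2(p[1],p[0]))%60)
for af,col in [(.016,(0,255,255)),(.021,(0,200,0)),(.026,(0,0,255))]:
    t=np.radians(18+60*np.arange(6)); r=af/3**.5
    for h in(.05,.061):
        P=np.c_[c[0]+r*np.cos(t),c[1]+r*np.sin(t),np.full(6,h)]
        q=((proj('wrist',P,s)-[235,170])*6).astype(int)
        cv2.polylines(z,[q],True,col,1)
cv2.imwrite('pics/w1o.png',z)
E
```

```text
washer ctr [0.59895772 0.20209076 0.05      ]
[-0.03060373 -0.00012537  0.        ]
[0.03072619 0.00012587 0.        ]
[-7.36985170e-05  2.95932139e-02  0.00000000e+00]
[ 7.86200403e-05 -3.15694232e-02  0.00000000e+00]
hole [0.59882544 0.20120855 0.064     ] scene [0.60331151 0.21220553 0.064     ]
[-0.00768238  0.00764919  0.        ] 0.01084108370170646 15.124026417254782
[0.00483838 0.01029217 0.        ] 0.01137272198635811 4.821638859312358
[ 0.0125084  -0.00129833  0.        ] 0.012575601005180665 54.074088673115284
```

View pics/w1o.png

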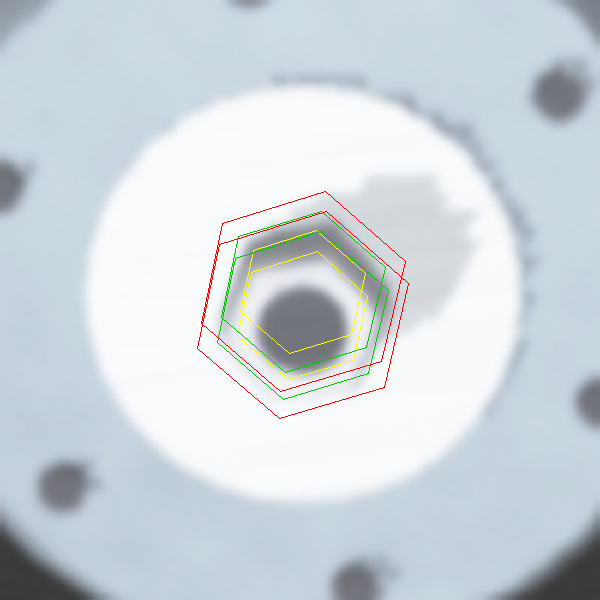

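```bash
python3 - <<'E'
from h import *
import pickle
from scipy.optimize import minimize
s=pickle.load(open('s1.pkl','rb'))
a=cv2.imread('pics/w1.png'); g=cv2.GaussianBlur(cv2.cvtColor(a,6).astype(np.float32),(0,0),.8)
G=np.hypot(cv2.Sobel(g,5,1,0),cv2.Sobel(g,5,0,1))
def prof(c,yaw,af):
    t=np.radians(yaw+60*np.arange(6)); r=af/3**.5; out=[]
    L=[]
    # base edges on far side (image up = +y), pts along edges whose outward normal has +y
    H=np.c_[c[0]+r*np.cos(t),c[1]+r*np.sin(t)]
    for i in range(6):
        p,q=H[i],H[(i+1)%6]; m=(p+q)/2-c
        L+= [np.r_[p+(q-p)*k,.05] for k in np.linspace(0,1,15)] if m[1]>0 or 1 else []
    return np.array(L)
for af in (.016,.021,.026):
    def cost(v):
        uv=proj('wrist',prof(v[:2]/1000,v[2],af),s).astype(np.float32)
        return -cv2.remap(G,uv[:,0].reshape(-1,1),uv[:,1].reshape(-1,1),1).mean()
    best=min((minimize(cost,[598.8,201.3,y],method='Nelder-Mead',options=dict(initial_simplex=[[598.8,201.3,y],[599.8,201.3,y],[598.8,202,y],[598.8,201.3,y+4]])) for y in range(0,60,5)),key=lambda r:r.fun)
    print(af,best.x,best.fun)
z0=cv2.resize(a[190:250,255:315],None,fx=10,fy=10,interpolation=2)
c=np.array([.5988,.2012]); r=.021/3**.5
for yaw,col in((6,(0,0,255)),(10,(0,200,0)),):
  for h in(.05,.061):
    t=np.radians(yaw+60*np.arange(6))
    P=np.c_[c[0]+r*np.cos(t),c[1]+r*np.sin(t),np.full(6,h)]
    cv2.polylines(z0,[((proj('wrist',P,s)-[254.5,189.5])*10).astype(int)],True,col,1)
cv2.imwrite('pics/w1p.png',z0)
E
```

```text
0.016 [598.44303591 199.48874102   4.26944491] -182.4571990966797Traceback (most recent call last):
  File "<stdin>", line 20, in <module>
  File "<stdin>", line 20, in <genexpr>
    res = _minimize_neldermead(fun, x0, args, callback, bounds=bounds,
                               **options)
    fxe = func(xe)
    fx = function(np.copy(x), *(wrapper_args + args))
  File "<stdin>", line 18, in cost
  File "h.py", line 13, in proj
    p=cams.camera_params(cam); P=np.asarray(P,float)
ValueError: time passes only in moves, steps and waits
```

```bash
cat > h.py.tmp <<'E'
E
rm h.py.tmp ov.py; sed -i 's/^def ray/CP={n:cams.camera_params(n) for n in("scene","side","wrist")}\ndef ray/; s/cams.camera_params(cam)/CP[cam]/' h.py; python3 - <<'E'
from h import *
import pickle
print(robot.get_state()['t'])
s=pickle.load(open('s1.pkl','rb'))
a=cv2.imread('pics/w1.png')
z0=cv2.resize(a[190:250,255:315],None,fx=10,fy=10,interpolation=2)
c=np.array([.5988,.2012]); r=.021/3**.5
for yaw,col in((6,(0,0,255)),(10,(0,200,0)),):
  for h in(.05,.061):
    t=np.radians(yaw+60*np.arange(6))
    P=np.c_[c[0]+r*np.cos(t),c[1]+r*np.sin(t),np.full(6,h)]
    cv2.polylines(z0,[((proj('wrist',P,s)-[254.5,189.5])*10).astype(int)],True,col,1)
cv2.imwrite('pics/w1p.png',z0)
E
```

```text
0.825
```

View pics/w1p.png

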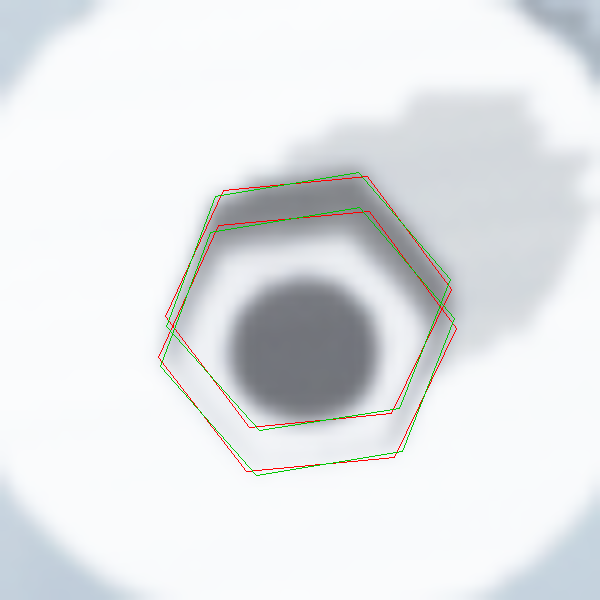

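```bash
python3 -m handwheel '[[[-0.057,-0.014,-0.004],0,-1],[[-0.057,-0.014,-0.004],0,-1],[[-0.057,-0.014,-0.004],0,-1],[[-0.057,-0.014,-0.004],0,-1],[[-0.057,-0.014,-0.004],0,-1],[[-0.057,-0.014,-0.004],0,-1],[[-0.057,-0.014,-0.004],0,-1],[[-0.055,-0.014,-0.004],0,-1],[[0,0,0],0,-1]]'
python3 - <<'E'
from h import *
s,im=snap('wrist','w2'); print(s['eef_pos'],s['t'],s['orientation'])
import pickle;pickle.dump({k:s[k] for k in('eef_pos','orientation')},open('s2.pkl','wb'))
E
```

```text
t: 1.95
eef_pos: [0.4884, -0.244, 0.2042]
orientation: [[0.008, 1.0, 0.001], [1.0, -0.008, -0.002], [-0.002, 0.001, -1.0]]
ft_force: [1.0, 0.7, -0.1]
grip_width: 1.0
[ 0.48842978 -0.24395014  0.20418069] 1.95 [[ 0.00814573  0.99996614  0.00117228]
 [ 0.99996457 -0.00814321 -0.00213404]
 [-0.00212443  0.00118963 -0.99999704]]
```

View pics/w2.png

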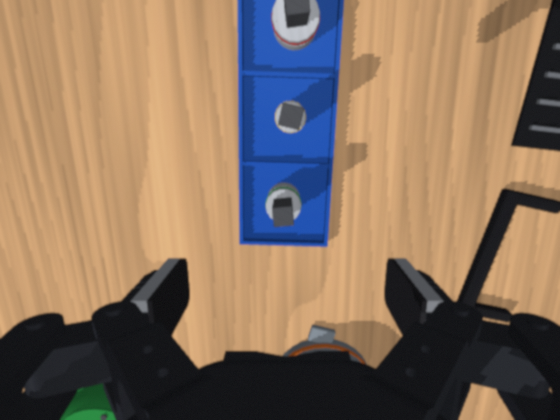

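```bash
python3 - <<'E'
from h import *
a=cv2.imread('pics/w2.png')
cv2.imwrite('pics/w2z.png',cv2.resize(a[170:240,250:320],None,fx=8,fy=8,interpolation=2))
E
```

```text
(no output)
```

View pics/w2z.png

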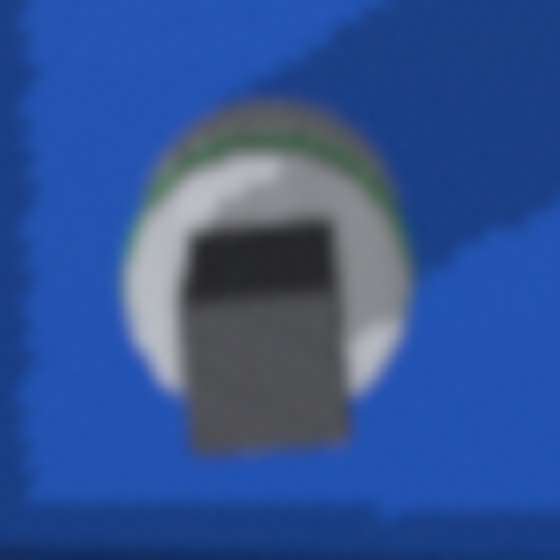

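```bash
python3 - <<'E'
from h import *
import pickle
s=pickle.load(open('s2.pkl','rb'))
C=np.array([(183,303),(341,290),(352,440),(192,453)])/8-.5+.06+[250,170]
P=np.array([at('wrist',c,.074,s) for c in C]); print(P.round(4)); print('ctr',P.mean(0))
d=P-P.mean(0); print([np.linalg.norm(P[i]-P[i-1]).round(4) for i in range(4)])
for i in range(4):
    e=P[(i+1)%4]-P[i]; print(np.degrees(np.arctan2(e[1],e[0])))
# body top ellipse centre z=.038
print('body',at('wrist',(250+268/8-.5,170+282/8-.5),.038,s))
R=s['orientation'];print(robot.get_state()['joint_positions'])
E
```

```text
[[ 0.4753 -0.2511  0.074 ]
 [ 0.4925 -0.2497  0.074 ]
 [ 0.4936 -0.2668  0.074 ]
 [ 0.476  -0.2681  0.074 ]]
ctr [ 0.48434438 -0.25892729  0.074     ]
[np.float64(0.0171), np.float64(0.0172), np.float64(0.0171), np.float64(0.0177)]
4.403991720105371
-86.12503172669172
-175.58428261404575
92.23019419455768
body [ 0.48406946 -0.25795324  0.038     ]
[-3.29692145e+01  1.86047313e+01 -3.79330501e+00  6.75530462e+01
  7.66211463e-04  5.73435338e+01]
```

```bash
python3 -m handwheel '[[[0,0,0],-0.077,-1],[[-0.0142,-0.005,0.03],0,-1],[[0,0,0.04],0,-1],[[0,0,0.03],0,-1],[[0,0,0],0,-1],[[0,0,0],0,-1]]'
python3 - <<'E'
from h import *
s=robot.get_state(); print(s['eef_pos'],np.degrees(np.arctan2(s['orientation'][1,1],s['orientation'][0,1])))
s,im=snap('wrist','w3'); R=s['orientation']
print(R.T@(np.array([.4843,-.2585,.044])-s['eef_pos']))
E
```

```text
t: 2.75
eef_pos: [0.4868, -0.2533, 0.1046]
orientation: [[-0.078, 0.997, 0.001], [0.997, 0.078, -0.001], [-0.001, 0.001, -1.0]]
ft_force: [0.6, -0.1, 0.8]
grip_width: 0.999
[ 0.48677916 -0.25332755  0.10461179] 4.456541321822806
[-0.00491653 -0.00294738  0.06061213]
```

View pics/w3.png

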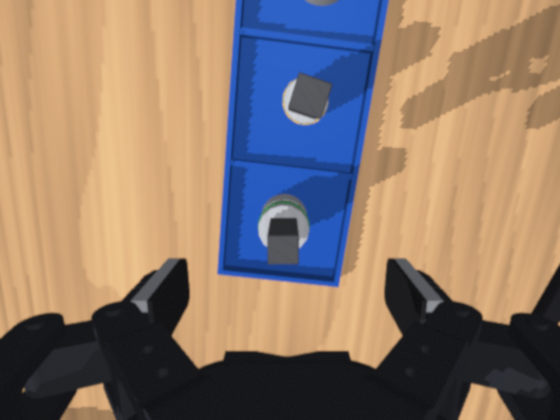

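```bash
python3 - <<'E'
from h import *
import pickle
s=robot.get_state(); print(s['eef_pos'],s['joint_velocities'])
pickle.dump({k:s[k] for k in('eef_pos','orientation')},open('s3.pkl','wb'))
a=cv2.imread('pics/w3.png')
cv2.imwrite('pics/w3z.png',cv2.resize(a[190:280,240:330],None,fx=8,fy=8,interpolation=2)[:600])
E
```

```text
[ 0.48723711 -0.25374254  0.10506452] [-0.23645843 -0.26561156  0.57699637 -0.2588052  -0.06275229 -0.04928637]
```

View pics/w3z.png

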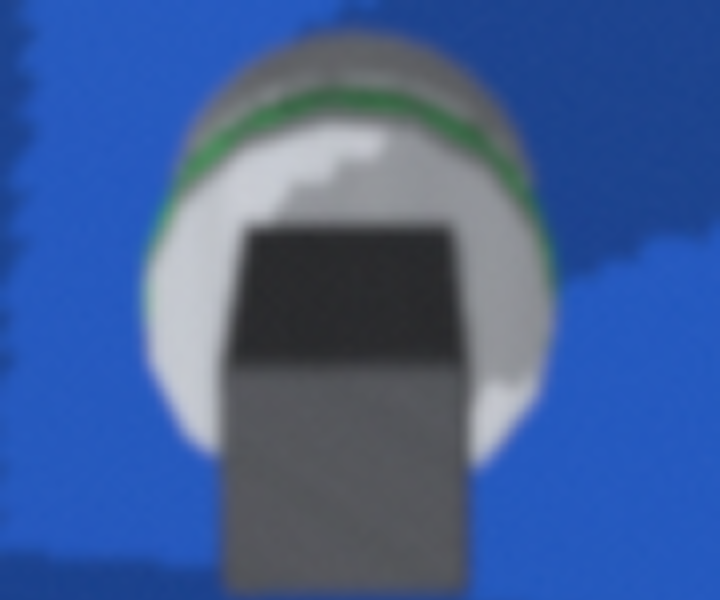

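```bash
python3 - <<'E'
from h import *
import pickle
s=pickle.load(open('s3.pkl','rb'))
s['eef_pos']=np.array([0.48677916,-0.25332755,0.10461179])
C=np.array([(224,363),(465,363),(468,592),(226,592)])/8-.5+.06+[240,190]
P=np.array([at('wrist',c,.074,s) for c in C]); m=P.mean(0); print('ctr',m)
print([np.linalg.norm(P[i]-P[i-1]).round(4) for i in range(4)])
for i in range(4):
    e=P[(i+1)%4]-P[i]; print(np.degrees(np.arctan2(e[1],e[0])))
print('tool delta', s['orientation'].T@(m-s['eef_pos']))
E
```

```text
ctr [ 0.48415108 -0.25905864  0.074     ]
[np.float64(0.0175), np.float64(0.017), np.float64(0.0175), np.float64(0.0175)]
4.433655131331558
-84.30653575786282
-175.5779834191943
94.07662400274847
tool delta [-0.00546114 -0.00313246  0.03061368]
```

```bash
python3 -m handwheel '[[[-0.005,-0.003,0.02],0,-1],[[0,0,0.02],0,-1],[[0,0,0.02],0,-1],[[0,0,0],0,-1],[[0,0,0],0.0,-1]]' 60
python3 - <<'E'
from h import *
s=robot.get_state(); print(s['eef_pos'],s['orientation'].T@(np.array([.4842,-.2590,.044])-s['eef_pos']))
E
```

```text
t: 3.42
eef_pos: [0.4846, -0.2594, 0.0449]
orientation: [[-0.077, 0.997, 0.002], [0.997, 0.077, -0.001], [-0.002, 0.002, -1.0]]
ft_force: [0.5, -0.5, 0.4]
grip_width: 0.999
[ 0.4846305  -0.25935893  0.04488556] [ 0.00039243 -0.00040329  0.00088416]
```

Well placed; close, then look at the held socket.

```bash
python3 -m handwheel '[[[0,0,0],0,1],[[0,0,0],0,1],[[0,0,0],0,1],[[0,0,0],0,1],[[0,0,0],0,1],[[0,0,0],0,1]]' 60
python3 -m handwheel '[[[0,0,-0.02],0,1],[[0,0,-0.04],0,1],[[0,0,-0.04],0,1],[[0,0,0],0,1]]'
python3 - <<'E'
from h import *
import pickle
s,im=snap('wrist','w4'); print(s['eef_pos'],s['grip_width'],s['ft_force'])
pickle.dump({k:s[k] for k in('eef_pos','orientation')},open('s4.pkl','wb'))
snap('side','sd4')
E
```

```text
t: 4.18
eef_pos: [0.4837, -0.2588, 0.0434]
orientation: [[-0.077, 0.997, 0.0], [0.997, 0.077, -0.0], [-0.0, 0.0, -1.0]]
ft_force: [0.9, 1.4, 2.7]
grip_width: 0.203
t: 4.68
eef_pos: [0.4856, -0.2602, 0.1464]
orientation: [[-0.077, 0.997, 0.005], [0.997, 0.077, -0.004], [-0.004, 0.005, -1.0]]
ft_force: [0.1, -0.4, -2.1]
grip_width: 0.197
[ 0.48558676 -0.26018156  0.14640499] 0.19679170364292556 [ 0.13406448 -0.44825586 -2.06190113]
```

View pics/w4.png

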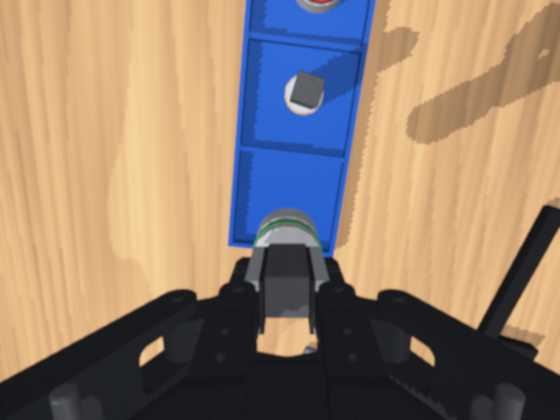

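View pics/sd4.png

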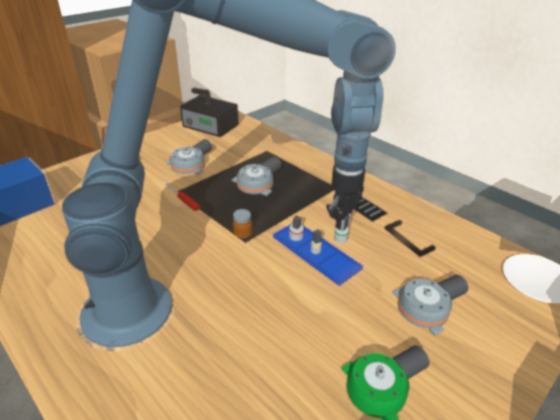

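```bash
python3 - <<'E'
from h import *
import pickle
s=pickle.load(open('s4.pkl','rb'))
a=cv2.imread('pics/w4.png'); x0,y0=230,190
z=cv2.resize(a[y0:y0+100,x0:x0+120],None,fx=6,fy=6,interpolation=2)
R=s['orientation'];o=s['eef_pos']
t=np.linspace(0,2*np.pi,60)
for dz in(.0394,.0054):
    T=np.c_[.0175*np.cos(t),.0175*np.sin(t),np.full(60,dz)]
    P=o+T@R.T; cv2.polylines(z,[((proj('wrist',P,s)-[x0-.5,y0-.5])*6).astype(int)],True,(0,0,255),1)
T=np.array([[.009,.009],[.009,-.009],[-.009,-.009],[-.009,.009]]); T=np.c_[T,np.full(4,-.0306)]
cv2.polylines(z,[((proj('wrist',o+T@R.T,s)-[x0-.5,y0-.5])*6).astype(int)],True,(0,255,255),1)
cv2.imwrite('pics/w4z.png',z)
E
```

```text
(no output)
```

View pics/w4z.png

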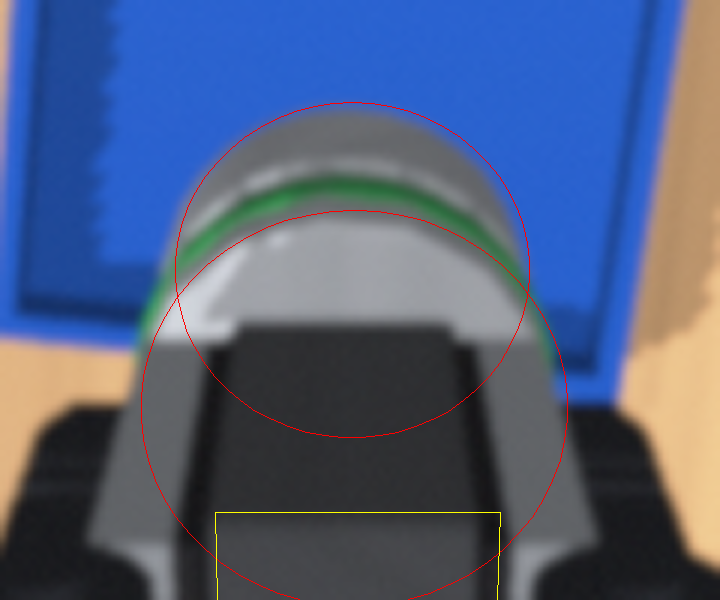

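```bash
python3 -m handwheel '[[[0.02,0.0066,0],0,1],[[0.05,0.0165,0],0,1],[[0.05,0.0165,0],0,1],[[0.05,0.0165,0],0,1],[[0.05,0.0165,0],0,1],[[0.05,0.0165,0],0,1],[[0.05,0.0165,0],0,1],[[0.05,0.0165,0],0,1],[[0.05,0.0165,0],0,1],[[0.031,0.011,0],0,1]]'
python3 -m handwheel '[[[0,0,0],-0.08,1],[[0,0,0],0,1],[[0,0,0],0,1],[[0,0,0],0,1]]'
python3 - <<'E'
from h import *
s=robot.get_state(); R=s['orientation'];print(s['eef_pos'],s['ft_force'],s['torque'],np.degrees(np.arctan2(R[1,1],R[0,1])),s['grip_width'],R[:,2])
print('tool delta',R.T@(np.array([.5992,.2019,.104])-s['eef_pos']))
snap('wrist','w5');snap('side','sd5')
E
```

```text
t: 6.02
eef_pos: [0.5962, 0.2059, 0.1412]
orientation: [[-0.08, 0.997, -0.003], [0.997, 0.08, 0.0], [0.0, -0.003, -1.0]]
ft_force: [-0.0, -0.2, -0.7]
grip_width: 0.199
t: 6.52
eef_pos: [0.5975, 0.202, 0.143]
orientation: [[-0.155, 0.988, -0.001], [0.988, 0.155, -0.0], [-0.0, -0.001, -1.0]]
ft_force: [-0.6, 0.6, -1.7]
grip_width: 0.198
[0.59754819 0.20204184 0.14300377] [-0.59959519  0.64271124 -1.66274053] [-0.01596312 -0.04172822  0.05277594] 8.92429979936219 0.19838596623182675 [-7.71377170e-04 -1.23497415e-04 -9.99999695e-01]
tool delta [-0.00039628  0.00164027  0.03900251]
```

View pics/w5.png

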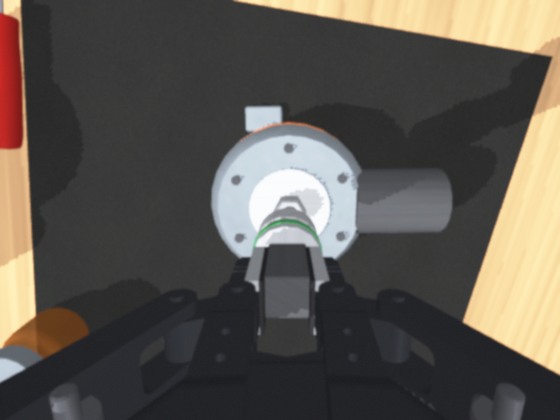

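```bash
python3 -m handwheel '[[[-0.0004,0.0015,0.015],0,1],[[0,0,0.018],0,1],[[0,0,0],0,1],[[0,0,0],0,1]]'
python3 - <<'E'
from h import *
import pickle
s,im=snap('wrist','w6');R=s['orientation'];pickle.dump({k:s[k] for k in('eef_pos','orientation')},open('s6.pkl','wb'))
print(s['eef_pos'],s['ft_force'],s['torque'],np.degrees(np.arctan2(R[1,1],R[0,1])))
print('tool delta',R.T@(np.array([.5992,.2019,.104])-s['eef_pos']))
a=cv2.imread('pics/w6.png'); x0,y0=210,130
z=cv2.resize(a[y0:y0+120,x0:x0+160],None,fx=5,fy=5,interpolation=2)
o=s['eef_pos'];t=np.linspace(0,2*np.pi,60)
for c,r,h,col in(((.5988,.2012),.03,.05,(0,0,255)),((.5988,.2012),.021/3**.5,.05,(0,255,0))):
    P=np.c_[c[0]+r*np.cos(t),c[1]+r*np.sin(t),t*0+h]
    cv2.polylines(z,[((proj('wrist',P,s)-[x0-.5,y0-.5])*5).astype(int)],True,col,1)
# socket bottom circle with apparent offset
T=np.c_[-.00075+.0175*np.cos(t),-.00045+.0175*np.sin(t),t*0+.0394]
cv2.polylines(z,[((proj('wrist',o+T@R.T,s)-[x0-.5,y0-.5])*5).astype(int)],True,(255,0,255),1)
cv2.imwrite('pics/w6z.png',z)
E
```

```text
t: 7.12
eef_pos: [0.5996, 0.2021, 0.1103]
orientation: [[-0.156, 0.988, -0.0], [0.988, 0.156, -0.0], [-0.0, -0.0, -1.0]]
ft_force: [-0.1, -0.3, -2.2]
grip_width: 0.198
[0.59956567 0.20214154 0.11031167] [-0.13227513 -0.29947287 -2.2006301 ] [ 0.04882707 -0.05130607  0.02173057] 8.982856502568687
tool delta [-0.00018132 -0.00039833  0.00631171]
```

View pics/w6z.png

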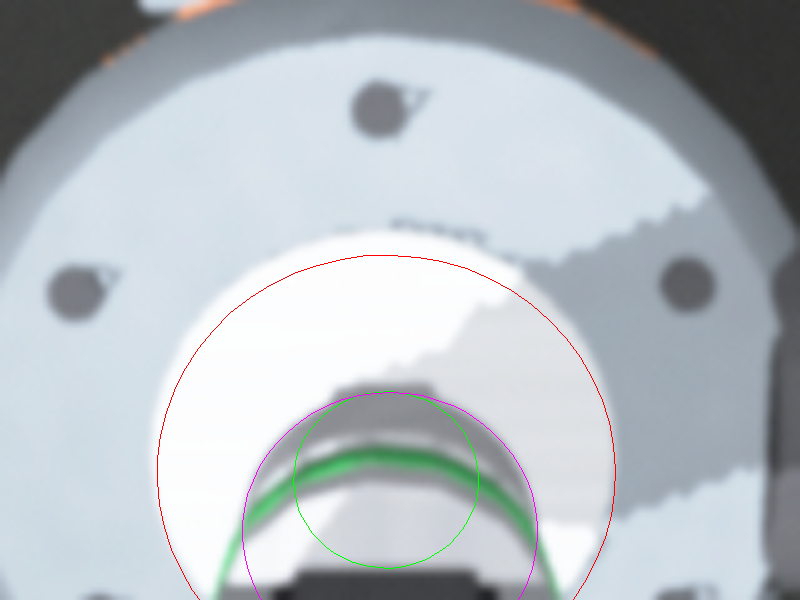

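```bash
python3 - <<'E'
from h import *
import pickle
s1=pickle.load(open('s1.pkl','rb')); print(s1['eef_pos'])
s=dict(eef_pos=np.array([0.60056457,0.21824147,0.16894065]),orientation=np.array([[-5.10988788e-03,9.99981064e-01,-3.42949773e-03],[9.99986935e-01,5.10937718e-03,-1.57657387e-04],[-1.40131805e-04,-3.43025853e-03,-9.99994107e-01]]))
q=proj('wrist',np.array([.5988,.2012,.05]),s1); print(at('wrist',q,.05,s))
s6=pickle.load(open('s6.pkl','rb'))
x0,y0=210,130
a=cv2.imread('pics/w6.png'); z=cv2.resize(a[y0:y0+120,x0:x0+160],None,fx=5,fy=5,interpolation=2)
R=s6['orientation'];o=s6['eef_pos'];t=np.linspace(0,2*np.pi,90)
for c,col in(((.5989,.2037),(0,0,255)),):
  h6=np.radians(9+60*np.arange(7))
  for r,h,tt in((.03,.05,t),(.01212,.05,h6)):
    P=np.c_[c[0]+r*np.cos(tt),c[1]+r*np.sin(tt),tt*0+h]
    cv2.polylines(z,[((proj('wrist',P,s6)-[x0-.5,y0-.5])*5).astype(int)],False,col,1)
for dz in(.0394,.0054):
  T=np.c_[-.00075+.0175*np.cos(t),-.00045+.0175*np.sin(t),t*0+dz]
  cv2.polylines(z,[((proj('wrist',o+T@R.T,s6)-[x0-.5,y0-.5])*5).astype(int)],True,(255,0,255),1)
cv2.imwrite('pics/w6y.png',z)
E
```

```text
[0.60104486 0.21632565 0.16988473]
[0.59822533 0.20349926 0.05      ]
```

View pics/w6y.png

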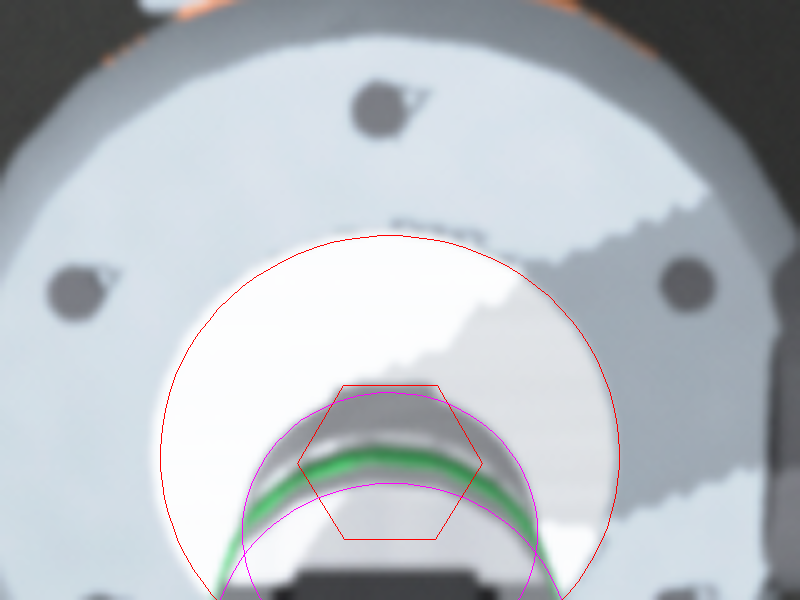

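```bash
python3 -m handwheel '[[[0.0028,-0.0006,0],0,1],[[0,0,0],0,1],[[0,0,0.003],0,1],[[0,0,0],0,1]]'
python3 - <<'E'
from h import *
import pickle
s,im=snap('wrist','w7');R=s['orientation'];pickle.dump({k:s[k] for k in('eef_pos','orientation')},open('s7.pkl','wb'))
print(s['eef_pos'],s['ft_force'],s['torque'],np.degrees(np.arctan2(R[1,1],R[0,1])))
x0,y0=210,130
a=cv2.imread('pics/w7.png'); z=cv2.resize(a[y0:y0+120,x0:x0+160],None,fx=5,fy=5,interpolation=2)
o=s['eef_pos'];t=np.linspace(0,2*np.pi,90)
c=(.5981,.2041)
h6=np.radians(9+60*np.arange(7))
for r,h,tt in((.03,.05,t),(.01212,.05,h6)):
    P=np.c_[c[0]+r*np.cos(tt),c[1]+r*np.sin(tt),tt*0+h]
    cv2.polylines(z,[((proj('wrist',P,s)-[x0-.5,y0-.5])*5).astype(int)],False,(0,0,255),1)
for dz in(.0394,.0054):
  T=np.c_[-.00075+.0175*np.cos(t),-.0006+.0175*np.sin(t),t*0+dz]
  cv2.polylines(z,[((proj('wrist',o+T@R.T,s)-[x0-.5,y0-.5])*5).astype(int)],True,(255,0,255),1)
cv2.imwrite('pics/w7y.png',z)
E
```

```text
t: 7.68
eef_pos: [0.5983, 0.2049, 0.107]
orientation: [[-0.156, 0.988, -0.0], [0.988, 0.156, -0.0], [-0.0, -0.0, -1.0]]
ft_force: [-1.1, 0.2, -2.4]
grip_width: 0.2
[0.59827788 0.20487054 0.10700157] [-1.1247075   0.17511083 -2.41861242] [ 0.02229245 -0.01368924  0.01629239] 8.995617807127385
```

View pics/w7y.png

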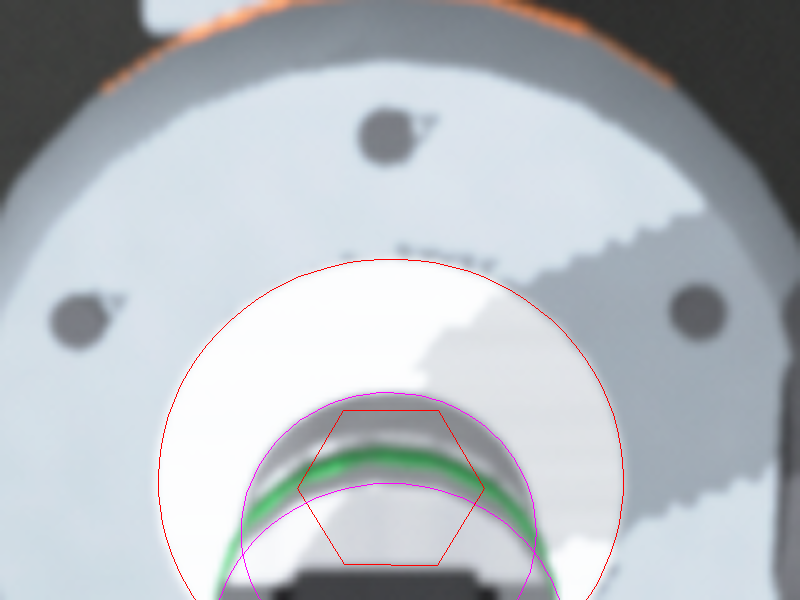

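```bash
python3 -m handwheel '[[[0,0,0.003],0,1],[[0,0,0.002],0,1],[[0,0,0.002],0,1],[[0,0,0],0,1]]'
```

```text
t: 8.22
eef_pos: [0.5983, 0.2049, 0.1001]
orientation: [[-0.156, 0.988, -0.0], [0.988, 0.156, -0.0], [-0.0, -0.0, -1.0]]
ft_force: [-0.2, 0.5, -1.6]
grip_width: 0.198
```

```bash
python3 -m handwheel '[[[0,0,0.002],0,1],[[0,0,0.002],0,1],[[0,0,0],0,1]]'; python3 -c "
from h import *
s=robot.get_state();print(s['eef_pos'],s['ft_force'],s['torque'])"
```

```text
t: 8.6
eef_pos: [0.5983, 0.2049, 0.0961]
orientation: [[-0.156, 0.988, -0.0], [0.988, 0.156, -0.0], [-0.0, -0.0, -1.0]]
ft_force: [0.1, 0.3, -1.5]
grip_width: 0.197
[0.59829324 0.20488184 0.09606756] [ 0.14504753  0.28260074 -1.49127783] [ 0.01194635 -0.00820029  0.05678324]
```

```bash
python3 -m handwheel '[[[0,0,0.002],0,1],[[0,0,0.002],0,1],[[0,0,0.002],0,1],[[0,0,0],0,1]]'; python3 -m handwheel '[[[0,0,0.001],0,1],[[0,0,0.0],0,1]]';python3 -c "
from h import *
s=robot.get_state();print(s['eef_pos'],s['ft_force'],s['torque'])
snap('wrist','w8');snap('side','sd8');snap('scene','sc8')
a=cv2.imread('pics/sd8.png');cv2.imwrite('pics/sd8z.png',cv2.resize(a[110:210,195:315],None,fx=6,fy=6,interpolation=2))"
```

```text
t: 9.1
eef_pos: [0.5983, 0.2049, 0.09]
orientation: [[-0.156, 0.988, -0.0], [0.988, 0.156, -0.0], [-0.0, -0.0, -1.0]]
ft_force: [-0.6, -0.6, -2.1]
grip_width: 0.203
t: 9.35
eef_pos: [0.5987, 0.205, 0.0895]
orientation: [[-0.156, 0.988, 0.0], [0.988, 0.156, 0.0], [-0.0, 0.0, -1.0]]
ft_force: [-1.0, -0.0, -0.4]
grip_width: 0.2
[0.59865155 0.20495334 0.08950973] [-1.0093982  -0.01098249 -0.43309824] [-0.07539415  0.06378153  0.00048445]
```

View pics/w8.png

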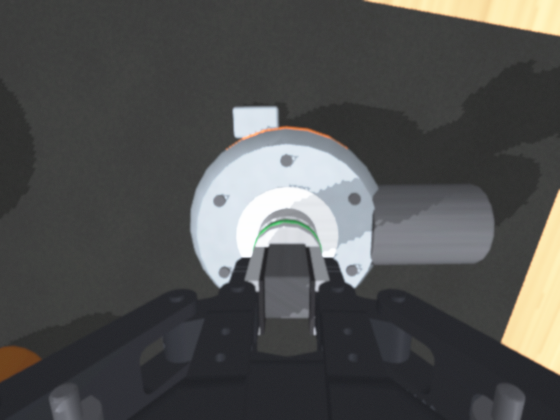

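View pics/sd8z.png

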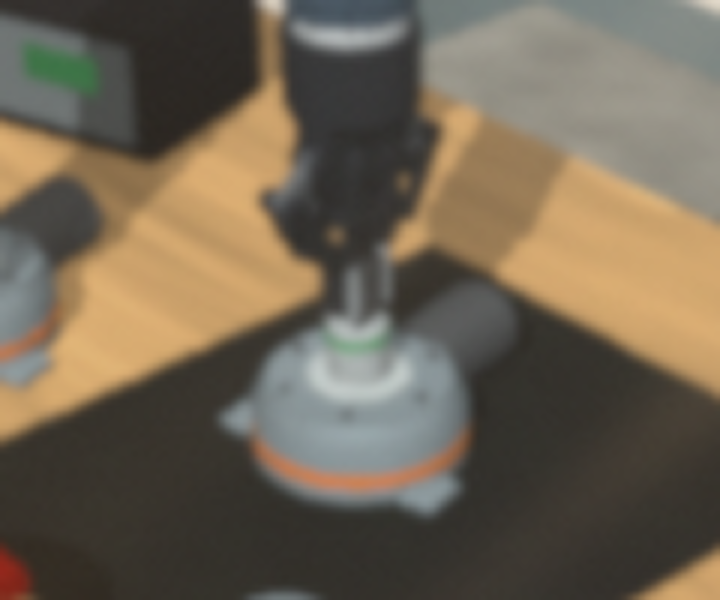

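```bash
python3 -m handwheel '[[[0,0,0.001],0,1],[[0,0,0.0],0,1],[[0,0,0],0,1]]'
```

```text
t: 9.88
eef_pos: [0.5987, 0.205, 0.0894]
orientation: [[-0.156, 0.988, 0.001], [0.988, 0.156, 0.0], [0.0, 0.001, -1.0]]
ft_force: [-2.5, -1.3, 4.8]
grip_width: 0.198
```

```bash
python3 -m handwheel '[[[0,0,0.0005],0,1],[[0,0,0.0],0,1],[[0,0,0],0,1],[[0,0,0],0,1],[[0,0,0],0,1]]'; python3 -c "
from h import *
s=robot.get_state();print(s['eef_pos'],s['ft_force'],s['torque'],s['grip_width'])
snap('wrist','w9');snap('scene','sc9')
a=cv2.imread('pics/w9.png');cv2.imwrite('pics/w9z.png',cv2.resize(a[170:300,210:370],None,fx=4.5,fy=4.5,interpolation=2))"
```

```text
t: 10.5
eef_pos: [0.5987, 0.205, 0.0894]
orientation: [[-0.156, 0.988, 0.001], [0.988, 0.156, 0.0], [0.0, 0.001, -1.0]]
ft_force: [-3.0, -1.1, 8.0]
grip_width: 0.2
[0.59874457 0.20500695 0.08943906] [-3.00261605 -1.07925534  7.99975498] [-0.13940158  0.77399613 -0.00358699] 0.20006406018227804
```

View pics/w9z.png

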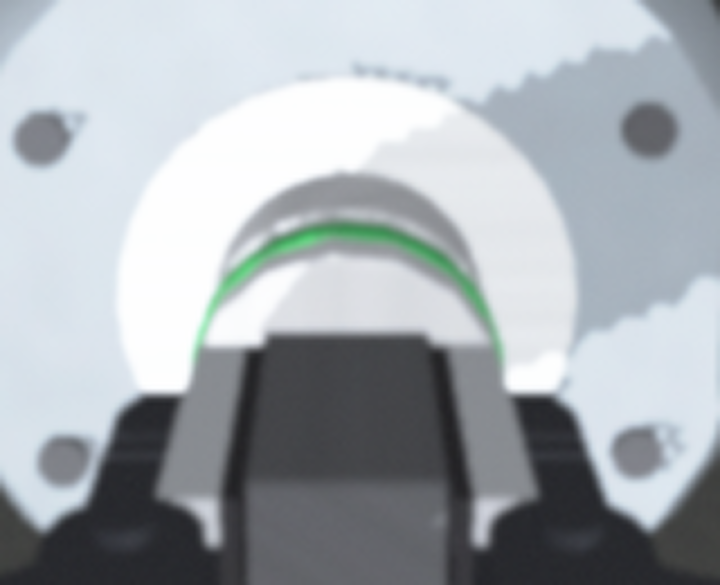

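View pics/sc9.png

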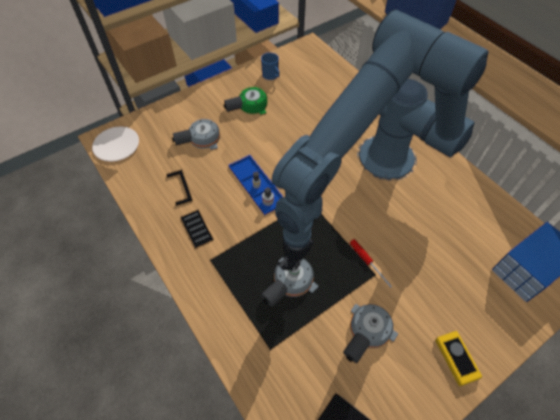

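```bash
python3 -c "
from h import *
robot.job_done();s=robot.get_state();print(s['t'],s['eef_pos'],s['ft_force'],s['grip_width'])"
```

```text
the job is handed in; nothing more can be done
the job is handed in; nothing more can be done
```

The green-ringed socket_21 is the one that fits. I handed the job in with it held upright and fully down on the mat unit's nut, at about 10.5 s.

**How I chose it:** two wrist pictures showed the nut about 24 mm across its corners, with flats about 12 mm long. That makes it the 21 mm nut, so I didn't take the other two sockets out of the tray.

**Last checks:**
- **Seating:** the socket slid over the nut with almost no force and stopped at TCP height 0.0894 m, where the mouth should meet the washer. At the end it was pressing down with about 10 N.
- **Position:** the final wrist picture shows the mouth on the washer and centred. The gripper reading still shows the socket held, and the tool tilts by less than 0.1°.
- **Surroundings:** the final scene picture shows the other two sockets in the tray. The screwdriver, bracket, cover and the units were where they were at the start. The arm hides the jar in that picture, but nothing came near it.

**What disagreed or was left out:**
- **First nut position:** it was about 3 mm off, because I paired the picture with an arm pose read slightly later. I saw this just above the nut and corrected it before going down.
- **Side load:** a side force of about 3 N and a moment of about 0.8 N m remain at the wrist.
- **No twist test:** I didn't turn the socket to check the fit, so as not to move the nut. The fit rests on the measured size and the socket going fully down.

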